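# Run a fingertip along the featherboard

## Task

Check the featherboard's springs before the next cut: with the gripper shut, start clear of the row beside the first finger and run the fingertips slowly along the row of wooden finger ends, in the direction the fingers lean, in one stroke from the first finger to past the last, so that every finger in turn bends by several millimetres and springs back. Keep the touch light, so that no finger is ever bent far over (20 degrees is too much), and do not shift or tip the collet nut, setup bar or router bit that stand around it. Grasp nothing, and finish clear of everything.

Things in the scene. Friction and masses are not known exactly. Their poses are not given: they have to be found in the camera images.
- featherboard: wooden comb of 8 springy fingers, clamped to the worktop. Origin on the worktop under the middle of the row of tips. y runs along the straight row from finger 1 (y = -63 mm) to finger 8 (+63 mm), pitch 18 mm; x points from the tips' front (x = 0) back to the base block (x 49 to 115, y -127 to 63, 26 high, knobs to 50 mm). Fingers reach towards -x, leaning 40 degrees to +y; free for 80 mm in front
- finger1 (a joint): bend of comb finger 1 (62 mm long, 7 mm wide, 4 to 24 mm above the worktop, tip at featherboard y = -63 mm): 0 at rest, grows as it bends farther over the way it leans (pushed towards +x or +y; swept towards -y it jams). Springs back by itself; 0.8 N m/rad, about 0.2 N per mm at the tip; 0.10 rad moves the tip 6 mm, of which 4 mm straight back (+x)
- finger2 (a joint): bend of comb finger 2 (62 mm long, 7 mm wide, 4 to 24 mm above the worktop, tip at featherboard y = -45 mm): 0 at rest, grows as it bends farther over the way it leans (pushed towards +x or +y; swept towards -y it jams). Springs back by itself; 0.8 N m/rad, about 0.2 N per mm at the tip; 0.10 rad moves the tip 6 mm, of which 4 mm straight back (+x)
- finger3 (a joint): bend of comb finger 3 (62 mm long, 7 mm wide, 4 to 24 mm above the worktop, tip at featherboard y = -27 mm): 0 at rest, grows as it bends farther over the way it leans (pushed towards +x or +y; swept towards -y it jams). Springs back by itself; 0.8 N m/rad, about 0.2 N per mm at the tip; 0.10 rad moves the tip 6 mm, of which 4 mm straight back (+x)
- finger4 (a joint): bend of comb finger 4 (62 mm long, 7 mm wide, 4 to 24 mm above the worktop, tip at featherboard y = -9 mm): 0 at rest, grows as it bends farther over the way it leans (pushed towards +x or +y; swept towards -y it jams). Springs back by itself; 0.8 N m/rad, about 0.2 N per mm at the tip; 0.10 rad moves the tip 6 mm, of which 4 mm straight back (+x)
- finger5 (a joint): bend of comb finger 5 (62 mm long, 7 mm wide, 4 to 24 mm above the worktop, tip at featherboard y = +9 mm): 0 at rest, grows as it bends farther over the way it leans (pushed towards +x or +y; swept towards -y it jams). Springs back by itself; 0.8 N m/rad, about 0.2 N per mm at the tip; 0.10 rad moves the tip 6 mm, of which 4 mm straight back (+x)
- finger6 (a joint): bend of comb finger 6 (62 mm long, 7 mm wide, 4 to 24 mm above the worktop, tip at featherboard y = +27 mm): 0 at rest, grows as it bends farther over the way it leans (pushed towards +x or +y; swept towards -y it jams). Springs back by itself; 0.8 N m/rad, about 0.2 N per mm at the tip; 0.10 rad moves the tip 6 mm, of which 4 mm straight back (+x)
- finger7 (a joint): bend of comb finger 7 (62 mm long, 7 mm wide, 4 to 24 mm above the worktop, tip at featherboard y = +45 mm): 0 at rest, grows as it bends farther over the way it leans (pushed towards +x or +y; swept towards -y it jams). Springs back by itself; 0.8 N m/rad, about 0.2 N per mm at the tip; 0.10 rad moves the tip 6 mm, of which 4 mm straight back (+x)
- finger8 (a joint): bend of comb finger 8 (62 mm long, 7 mm wide, 4 to 24 mm above the worktop, tip at featherboard y = +63 mm): 0 at rest, grows as it bends farther over the way it leans (pushed towards +x or +y; swept towards -y it jams). Springs back by itself; 0.8 N m/rad, about 0.2 N per mm at the tip; 0.10 rad moves the tip 6 mm, of which 4 mm straight back (+x)
- finger1_tip (a point): centre of the rounded tip (radius 3.5 mm) of the first finger, 14 mm above the worktop; moves with the finger
- finger8_tip (a point): centre of the rounded tip (radius 3.5 mm) of the last finger, 14 mm above the worktop; moves with the finger
- collet_nut: bystander: steel collet and nut, 27x31x38 mm, standing about 100 mm in front of the comb; origin at the centre of its underside
- setup_bar: bystander: small wooden setup bar, 12x90x13 mm, long along its y, lying about 110 mm in front of the comb; origin at the centre of its underside
- router_bit: bystander: router bit, 30x22x62 mm, standing on its cutter beside the last finger, shank up; origin at the centre of its underside
Things that resemble listed ones, but are neither listed nor needed, are in the scene too. Of the things that look like the featherboard, the smaller one is meant.

How it is judged:
By the outcome, as a careful person would: the job done as asked, in the order asked, and still so for the second after the job is handed in, with the robot touching nothing.
It also fails if it takes over 43 s, if anything falls off the work surface, if the arm or the gripper's body presses on something with over 40 N, if the wrist force passes 120 N, or if a joint passes its speed limit or range.

## Robot

A 6-joint arm with a two-finger parallel gripper is mounted at the origin on a cart in front of the work surface, level with it; the furniture and walls round the work are solid. World frame = base frame: x ahead of the robot, y to its left, z up, the work surface at z = 0. Lengths are in m, angles in degrees, forces in N, time in s.
With the tool pointing down it reaches from about 0.25 to 0.8 m from the base axis. Payload 8.5 kg.
Tool frame: the origin (TCP) lies midway between the tips of the shut fingers; the grasp point (between the pads) lies 19 mm behind it; z points along the fingers, y is the direction in which the jaws open and shut (so a half turn about z gives the same grasp; the last joint's range is limited). The gripper opens to 85 mm and grips with 20 to 120 N. Pads are 22 mm wide; open, the fingers measure 114 mm over their backs; the gripper's body (76 mm by 85 mm) begins 54 mm behind the grasp point. The pads swing forward as they close: fully open they stand 13 mm farther back than shut.
Start: joints at [64.63, 13.648, -0.773, 75.585, 0, 90], TCP at [0.225, 0.474, 0.231] pointing down, gripper open.
Joint ranges: [-152.45, 152.45], [-59.26, 108.67], [-65.41, 83.53], [-104.44, 129.93], [-82.83, 76.93], [-180, 180]. Speed limits (degrees/s): [127.2, 127.2, 159.86, 180, 180, 180].

## Interface

Orientations are given as a 3x3 rotation matrix whose columns are the frame's x, y, z axes.
In Python, from cell import arm, optics, ticket gives the robot as it stands.
- The arm moves only by the tool play_rows, never from a script. Its argument "plan" is a list of rows, each a list of 4 numbers: the shift along the tool's x, y, z as a fraction of full scale, then the turn about the tool's z as a fraction of full scale. A call has 1 to 20 rows; each row is the pose to reach, as a shift and turn from the pose commanded when the call began, along the tool's axes at that moment, turning the shorter way round; what a row does not reach only later rows make up. Full scale, the value 1, is 0.75 m for a shift and pi rad for a turn. A row lasts 1/12 s, in which the tool goes at most 41.7 mm and 7.16 degrees, less where a joint would pass 70% of its speed; a pose out of reach is approached as far as the arm can. A call with a number of a shift or a turn outside -1 to 1 is refused whole. A call with a gripper value outside its range is refused whole. "gripper" is the closure, from -1 (fully open) to 1 (shut), set as the call begins (left out, the last holds). The fingers move at their own pace and stop on an object; "grip_force" is the grip in N (left out, the last holds). Time passes only in rows, so rows that repeat a pose let the fingers close. It gives the time, the measured TCP pose, the force and the opening at its end, in the units of the state.
- arm.read_state(): the state, without advancing time (a new reading comes with each control period).
- optics.camera(name): name is "scene" or "top"; returns a dict with "color" (400x640x3 uint8, red, green, blue), "mtx" (3x3 intrinsics, pixels), "position" and "rotation" of the camera in the world. Camera axes: x right, y up, looking along -z (the intrinsics and any distortion apply to the point x, -y, -z); pixel columns grow to the right and rows downward; lengths in m; the calibration is good to about 2 mm. A picture is of the moment at which its call begins. There is no depth.
- ticket.hand_in(): hands the job in, once; it reports no verdict.
The state is a dict: "t": time; "qpos": joint angles; "qd": joint speeds; "effort": joint torques, N m; "position": TCP position; "orientation": TCP orientation; "wrist_force": force on the tool from outside, world axes, zero at the start; "moment": the same for the moment, N m; "width": opening from 0.0 (shut) to 1.0 (fully open).
Only numpy, scipy, OpenCV 4.12 (cv2) and the standard library are available. Lean on these libraries where they do the work, as an engineer would, in place of code of your own. Each camera call takes 0.05 s, during which the arm holds its last target.

## Working session

There is one attempt and no reset: what is moved stays moved. The work goes in short steps, Python scripts to look and compute and a tool call to move; the robot and the scene stay as the last step left them, time stands still between calls to the robot, and variables do not carry over. Pictures are saved under pics/ and viewed, and the job is handed in when it is done.

Besides the shell and the picture viewer there is one more tool, called after "Call:" in YAML: its name, and indented under it one key for each argument. play_rows: Moves the arm, as the interface text tells. Its arguments: {"type":"object","properties":{"plan":{"type":"array","items":{"type":"array","items":{"type":"number"}}},"gripper":{"type":"number"},"grip_force":{"type":"number"}},"required":["plan"]}

```bash
ls; mkdir -p pics
python3 - <<'E'
from cell import arm, optics, ticket
import cv2,pickle
s=arm.read_state();print(s)
for n in("scene","top"):
    c=optics.camera(n);pickle.dump(c,open(n+'.pkl','wb'))
    cv2.imwrite(f'pics/{n}0.png',c['color'][:,:,::-1]);print(n,c['mtx'],c['position'],c['rotation'],[k for k in c])
E
```

```text
pics
{'t': 0.0, 'qpos': array([ 6.46290413e+01,  1.36819659e+01, -8.15965749e-01,  7.55844245e+01,
       -6.41358971e-04,  8.99994110e+01]), 'qd': array([ 0.00772122,  0.07526612, -0.07728687, -0.09471257,  0.04839331,
       -0.02218927]), 'effort': array([-8.89652420e-04, -5.38778079e+01,  3.46443343e+01,  1.82619441e-02,
        1.19189454e-05,  1.71894396e-05]), 'position': array([0.22477909, 0.47399555, 0.23067503]), 'orientation': array([[-9.03557002e-01,  4.28467476e-01, -6.05772920e-04],
       [ 4.28467904e-01,  9.03556061e-01, -1.30355012e-03],
       [-1.11790368e-05, -1.43738609e-03, -9.99998967e-01]]), 'wrist_force': array([-0.17243704,  0.57612332,  0.36924674]), 'moment': array([ 0.00688349, -0.02954371, -0.01926394]), 'width': 1.001509826309837}
scene [[394.22417657   0.         311.39296299]
 [  0.         394.22417657 193.75524995]
 [  0.           0.           1.        ]] [ 0.10526329 -0.37126856  0.69374335] [[ 0.70592142  0.51975022 -0.48118048]
 [-0.70810568  0.50237262 -0.49619361]
 [-0.01616484  0.69100033  0.72267368]] ['color', 'mtx', 'position', 'rotation']
top [[456.43969117   0.         323.6838896 ]
 [  0.         456.43969117 199.16768545]
 [  0.           0.           1.        ]] [0.33369268 0.02913602 1.1396799 ] [[-0.01094626  0.98625868 -0.16484535]
 [-0.99976403 -0.01388803 -0.01670365]
 [-0.0187635   0.16462361  0.98617798]] ['color', 'mtx', 'position', 'rotation']
```

View pics/scene0.png

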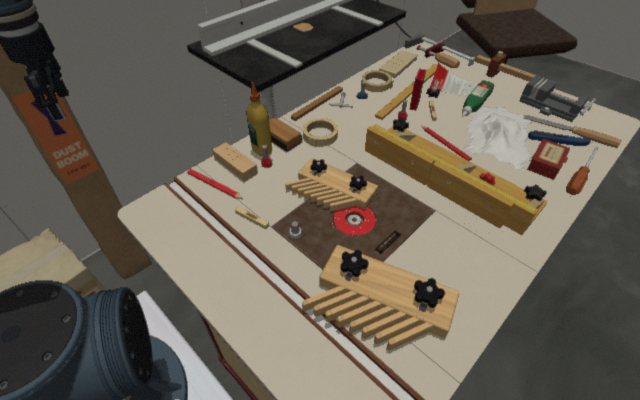

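View pics/top0.png

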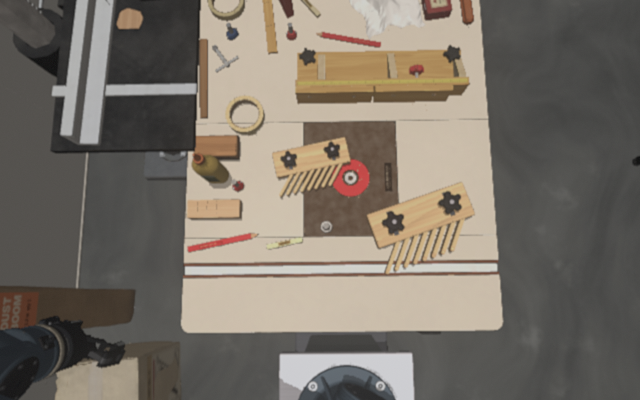

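Run:
```python
import cv2
a=cv2.imread('pics/top0.png')[120:260,180:380];cv2.imwrite('pics/topz.png',cv2.resize(a,None,fx=4,fy=4,interpolation=cv2.INTER_CUBIC))
a=cv2.imread('pics/scene0.png')[130:260,200:400];cv2.imwrite('pics/scz.png',cv2.resize(a,None,fx=4,fy=4,interpolation=cv2.INTER_CUBIC))
```

```text
(no output)
```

View pics/topz.png

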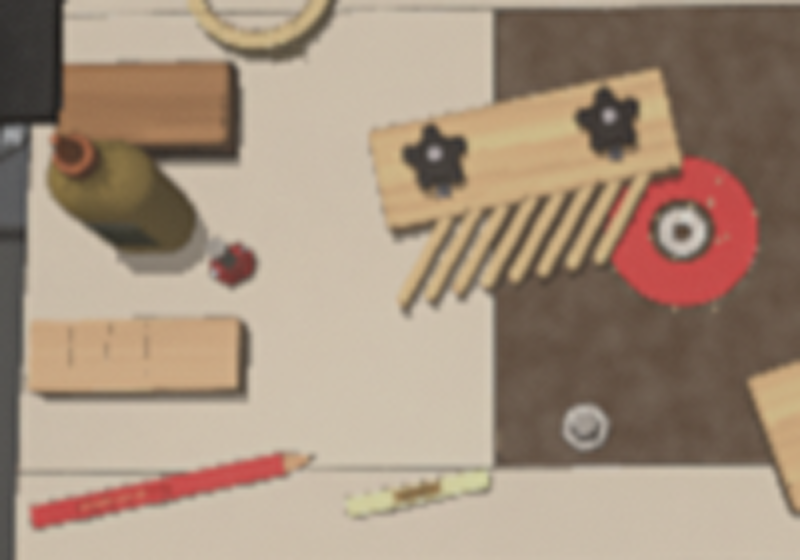

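View pics/scz.png

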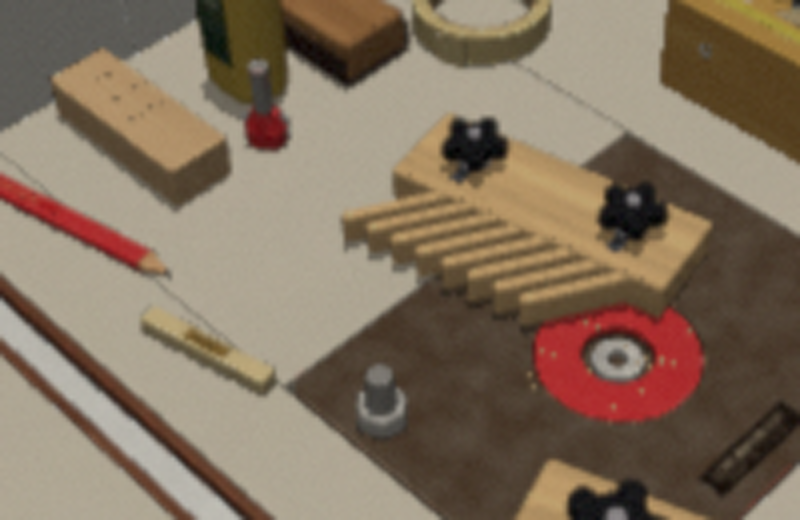

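```bash
cat > h.py <<'E'
import numpy as np,cv2,pickle
def ray(c,uv,z):
    u,v=uv;K=c['mtx'];d=np.array([(u-K[0,2])/K[0,0],-(v-K[1,2])/K[1,1],-1.]);d=c['rotation']@d
    p=np.asarray(c['position']);return p+d*(z-p[2])/d[2]
def proj(c,P):
    q=np.asarray(c['rotation']).T@(np.asarray(P)-c['position']);K=c['mtx'];return np.array([K[0,2]+K[0,0]*q[0]/-q[2],K[1,2]+K[1,1]*q[1]/q[2]])
E
python3 - <<'E'
from h import *
c=pickle.load(open('top.pkl','rb'));s=pickle.load(open('scene.pkl','rb'))
f=lambda x,y:(x/4-.375+180,y/4-.375+120)
g=lambda x,y:(x/4-.375+200,y/4-.375+130)
T=[(603,263),(573,270),(544,276),(516,281),(488,288),(461,296),(432,303),(406,310)]
P=np.array([ray(c,f(*t),.024)[:2] for t in T]);print(P.round(4))
A=np.polyfit(np.arange(8),P,1);print(A, np.hypot(*A[0]))
B=np.array([ray(c,f(*t),.026)[:2] for t in[(370,131),(660,68),(682,165),(394,230)]]);print('block',B.round(4),np.hypot(*np.diff(B,axis=0).T))
# scene tips: front vertical edge top
S=[(346,215),(525,297)]
print('scene tips',[ray(s,g(*t),.024).round(4) for t in S])
print('scene block',[ray(s,g(*t),.026).round(4) for t in[(447,113),(712,224),(662,287),(395,168)]])
print('collet',ray(c,f(586,430),.02),ray(s,g(381,415),.0))
print('bit',ray(c,f(234,268),.015),ray(s,g(267,140),0.0), 'top shank',ray(c,f(215,245),.062),ray(s,g(259,65),.062))
print('bar',[ray(c,f(*t),.013).round(4) for t in[(345,505),(490,478)]],[ray(s,g(*t),.013).round(4) for t in[(148,318),(268,380)]])
E
```

```text
[[0.5548 0.031 ]
 [0.5506 0.0497]
 [0.5471 0.0678]
 [0.5442 0.0853]
 [0.54   0.1027]
 [0.5352 0.1195]
 [0.531  0.1376]
 [0.5268 0.1537]]
[[-0.00397116  0.01751356]
 [ 0.55509652  0.0321141 ]] 0.017958140197105944
block [[ 0.6414  0.1768]
 [ 0.6795 -0.0067]
 [ 0.6162 -0.0193]
 [ 0.5773  0.1612]] [0.18742963 0.06452839 0.18474123]
scene tips [array([0.5333, 0.157 , 0.024 ]), array([0.5595, 0.0338, 0.024 ])]
scene block [array([0.6401, 0.1772, 0.026 ]), array([ 0.6785, -0.0073,  0.026 ]), array([ 0.6184, -0.0185,  0.026 ]), array([0.5812, 0.164 , 0.026 ])]
collet [0.45098898 0.04285433 0.02      ] [0.45533097 0.04542369 0.        ]
bit [0.55675628 0.26338413 0.015     ] [0.5599514  0.26489339 0.        ] top shank [0.56177795 0.26541333 0.062     ] [0.56170804 0.26527811 0.062     ]
bar [array([0.4072, 0.1921, 0.013 ]), array([0.4228, 0.1026, 0.013 ])] [array([0.4035, 0.1858, 0.013 ]), array([0.4218, 0.1007, 0.013 ])]
```

```bash
cat >> h.py <<'E'
def fit(Q,W):
    Q=np.array(Q);W=np.array(W);a=Q-Q.mean(0);b=W-W.mean(0)
    th=np.arctan2((a[:,0]*b[:,1]-a[:,1]*b[:,0]).sum(),(a*b).sum());R=np.array([[np.cos(th),-np.sin(th)],[np.sin(th),np.cos(th)]])
    return th,R,W.mean(0)-R@Q.mean(0)
E
python3 - <<'E'
from h import *
c=pickle.load(open('top.pkl','rb'));s=pickle.load(open('scene.pkl','rb'))
f=lambda x,y:(x/4-.375+180,y/4-.375+120)
g=lambda x,y:(x/4-.375+200,y/4-.375+130)
Bm=[(.115,.063),(.115,-.127),(.049,-.127),(.049,.063)]
for cam,h,pts in((c,f,[(370,131),(660,68),(682,165),(394,230)]),(s,g,[(447,113),(712,224),(662,287),(395,168)])):
    W=np.array([ray(cam,h(*t),.026)[:2] for t in pts]);th,R,t=fit(Bm,W)
    print(np.degrees(th),t,((W-t)@R).round(4).tolist())
th=np.radians(12);R=np.array([[np.cos(th),-np.sin(th)],[np.sin(th),np.cos(th)]]);W=(np.array([ray(c,f(*p),.026)[:2] for p in[(370,131),(660,68),(682,165),(394,230)]])+np.array([ray(s,g(*p),.026)[:2] for p in[(447,113),(712,224),(662,287),(395,168)]]))/2
th,R,t=fit(Bm,W);print('pose',np.degrees(th),t)
# predicted tips (top centre) overlay
for n,cam in(('top',c),('scene',s)):
    im=cam['color'][:,:,::-1].copy();x0,y0=(180,120) if n=='top' else (200,130)
    im=cv2.resize(im[y0:y0+140,x0:x0+200],None,fx=4,fy=4,interpolation=cv2.INTER_CUBIC)
    for i in range(8):
        for z,col in((.024,(255,0,255)),(.004,(255,255,0))):
            p=R@np.array([0.0,-.063+.018*i])+t;u=(proj(cam,[*p,z])-[x0,y0]+.375)*4;cv2.circle(im,tuple(int(round(q)) for q in u),2,col,-1)
    for q in Bm:
        u=(proj(cam,[*(R@np.array(q)+t),.026])-[x0,y0]+.375)*4;cv2.circle(im,tuple(int(round(q)) for q in u),3,(0,255,0),-1)
    cv2.imwrite(f'pics/ov_{n}.png',im)
print('bottle',ray(c,f(160,235),0),ray(c,(f(73,152)),.2),ray(s,(262,150),0),ray(s,(254,85),.2))
print('big corner',ray(c,(368,210),.04),ray(c,(393,222),.07))
E
```

```text
12.006320811302992 [0.54173066 0.09222613] [[0.115, 0.062], [0.1142, -0.1255], [0.0496, -0.1246], [0.0491, 0.0601]]
11.642689465963368 [0.54278644 0.09363166] [[0.1122, 0.0622], [0.1126, -0.1263], [0.0515, -0.1251], [0.0518, 0.0612]]
pose 11.824608343326574 [0.54225809 0.09292881]
bottle [0.58196692 0.31451968 0.        ] [0.58429373 0.31220591 0.2       ] [0.5905113  0.31893938 0.        ] [0.59164333 0.31652611 0.2       ]
big corner [ 0.48932144 -0.05959463  0.04      ] [ 0.45580765 -0.11505405  0.07      ]
```

View pics/ov_top.png

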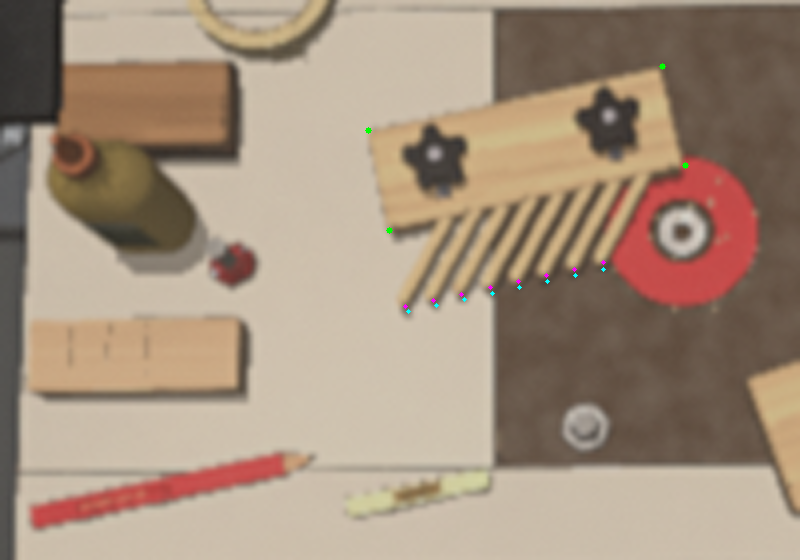

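View pics/ov_scene.png

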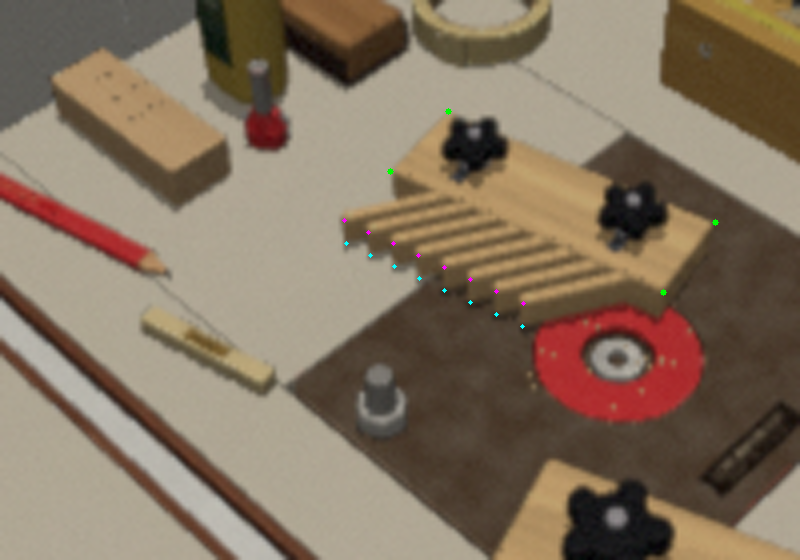

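Call:
play_rows:
  plan:
    - [-0.02, -0.012, 0, -0.006]
    - [-0.06, -0.035, 0, -0.018]
    - [-0.1, -0.058, 0, -0.03]
    - [-0.15, -0.087, 0, -0.045]
    - [-0.2, -0.116, 0, -0.06]
    - [-0.25, -0.145, 0, -0.075]
    - [-0.3, -0.174, 0, -0.09]
    - [-0.35, -0.203, 0, -0.105]
    - [-0.4, -0.232, 0, -0.12]
    - [-0.45, -0.261, 0, -0.135]
    - [-0.5, -0.29, 0, -0.15]
    - [-0.55, -0.319, 0, -0.165]
    - [-0.6, -0.348, 0.02, -0.18]
    - [-0.64, -0.372, 0.05, -0.195]
    - [-0.665, -0.386, 0.08, -0.204]
    - [-0.6784, -0.394, 0.11, -0.2067]
    - [-0.6784, -0.394, 0.14, -0.2067]
    - [-0.6784, -0.394, 0.165, -0.2067]
    - [-0.6784, -0.394, 0.1747, -0.2067]
    - [-0.6784, -0.394, 0.1747, -0.2067]
  gripper: 1
  grip_force: 30

```text
t: 1.77
position: [0.5566, -0.0107, 0.0984]
orientation: [[-0.979, -0.205, -0.004], [-0.205, 0.979, 0.0], [0.004, 0.001, -1.0]]
wrist_force: [-1.2, -0.7, -0.3]
width: 0.0
```

```bash
cat > st.py <<'E'
from h import *
from cell import arm,optics
th=np.radians(11.9);R=np.array([[np.cos(th),-np.sin(th)],[np.sin(th),np.cos(th)]]);t=np.array([.5423,.0929])
def show():
    s=arm.read_state();print('t',s['t'],'q',s['qpos'].round(1),'pos',s['position'].round(4),'board',(R.T@(s['position'][:2]-t)).round(4),'w',round(s['width'],3));print(s['orientation'].round(3));f=s['wrist_force'];print('F',f.round(2),'Fboard',(R.T@f[:2]).round(2))
def pic(n,tag,box,k=4):
    c=optics.camera(n);x0,y0,x1,y1=box;im=c['color'][y0:y1,x0:x1,::-1];cv2.imwrite(f'pics/{tag}.png',cv2.resize(im,None,fx=k,fy=k,interpolation=cv2.INTER_CUBIC));pickle.dump(c,open(tag+'.pkl','wb'))
E
python3 -c "
from st import *
show();pic('scene','s1',(220,110,420,260))
pic('top','t1',(240,90,440,240))"
```

```text
t 1.7667 q [ -1.1  21.2 -10.1  58.9  -0.  -12.9] pos [ 0.5566 -0.0107  0.0984] board [-0.0073 -0.1043] w 0.0
[[-0.979 -0.205 -0.004]
 [-0.205  0.979  0.   ]
 [ 0.004  0.001 -1.   ]]
F [-1.21 -0.73 -0.32] Fboard [-1.33 -0.47]
```

View pics/s1.png

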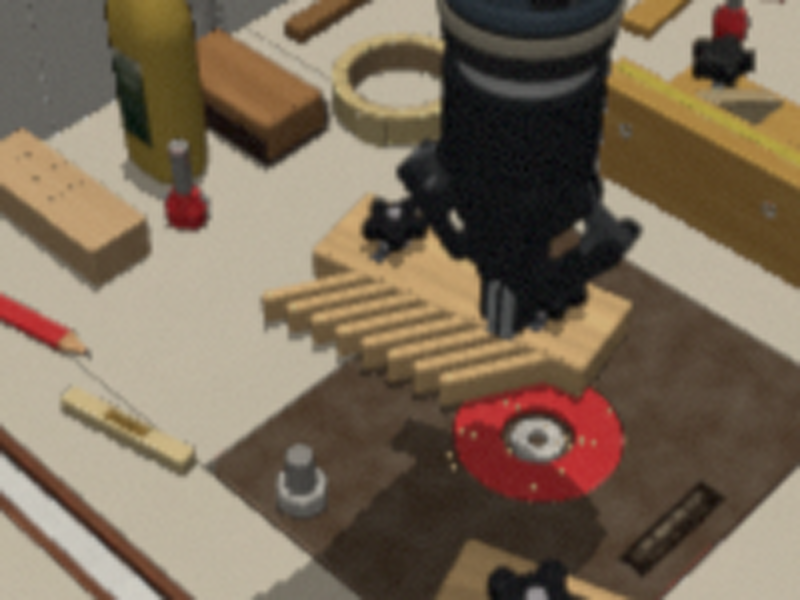

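View pics/t1.png

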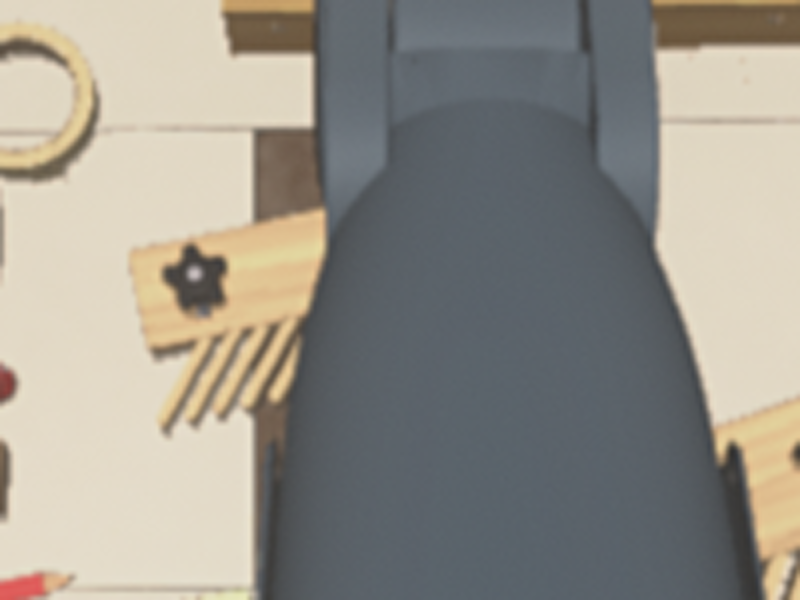

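```bash
python3 -c "
from st import *
show()
s=pickle.load(open('s1.pkl','rb'))
h=lambda x,y:(x/4-.375+220,y/4-.375+110)
for z in(.098,.1):
  for p in[(485,328),(500,338),(517,330)]: 
    w=ray(s,h(*p),z);print(p,z,w.round(4),(R.T@(w[:2]-t)).round(4))
b=arm.read_state()['position'];print((proj(s,b)-[220,110]+.375)*4)
for dx in(-.011,.011):
  for dy in(-.0145,.0145):
    w=b+[*(R@[dx,dy]),0];print(dx,dy,((proj(s,w)-[220,110]+.375)*4).round())
"
```

```text
t 1.8667 q [ -1.1  21.1  -9.9  59.   -0.  -12.9] pos [ 0.5583 -0.0105  0.1009] board [-0.0057 -0.1044] w -0.0
[[-0.979 -0.205  0.   ]
 [-0.205  0.979 -0.   ]
 [-0.    -0.    -1.   ]]
F [0.71 0.18 0.11] Fboard [0.73 0.03]
(485, 328) 0.098 [ 0.5493 -0.0024  0.098 ] [-0.0128 -0.0947]
(500, 338) 0.098 [ 0.5493 -0.0128  0.098 ] [-0.0149 -0.1049]
(517, 330) 0.098 [ 0.5599 -0.0154  0.098 ] [-0.0051 -0.1096]
(485, 328) 0.1 [ 0.5478 -0.0036  0.1   ] [-0.0145 -0.0956]
(500, 338) 0.1 [ 0.5479 -0.014   0.1   ] [-0.0166 -0.1058]
(517, 330) 0.1 [ 0.5583 -0.0166  0.1   ] [-0.0069 -0.1104]
[508.20834843 322.97782786]
-0.011 -0.0145 [522. 347.]
-0.011 0.0145 [474. 325.]
0.011 -0.0145 [543. 321.]
0.011 0.0145 [495. 300.]
```

Call:
play_rows:
  plan:
    - [0, 0, 0.01, 0]
    - [0, 0, 0.025, 0]
    - [0, 0, 0.04, 0]
    - [0, 0, 0.055, 0]
    - [0, 0, 0.07, 0]
    - [0, 0, 0.085, 0]
    - [0, 0, 0.095, 0]
    - [0, 0, 0.103, 0]
    - [0, 0, 0.11, 0]
    - [0, 0, 0.115, 0]
    - [0, 0, 0.1173, 0]
    - [0, 0, 0.1173, 0]
    - [0, 0, 0.1173, 0]

```text
t: 2.95
position: [0.5582, -0.0107, 0.0126]
orientation: [[-0.979, -0.205, 0.0], [-0.205, 0.979, -0.0], [-0.0, -0.0, -1.0]]
wrist_force: [-0.3, -0.4, 0.0]
width: 0.003
```

```bash
python3 -c "
from st import *
show();pic('scene','s2',(260,150,410,250),5);show()
"
```

```text
t 2.95 q [ -1.1  26.  -16.9  47.1  -0.  -12.9] pos [ 0.5582 -0.0107  0.0126] board [-0.0058 -0.1047] w 0.003
[[-0.979 -0.205  0.   ]
 [-0.205  0.979 -0.   ]
 [-0.    -0.    -1.   ]]
F [-0.25 -0.39  0.01] Fboard [-0.32 -0.33]
t 3.0 q [ -1.1  26.  -16.9  47.1  -0.  -12.9] pos [ 0.5583 -0.0107  0.0127] board [-0.0057 -0.1047] w 0.001
[[-0.979 -0.205  0.   ]
 [-0.205  0.979 -0.   ]
 [-0.    -0.    -1.   ]]
F [0.58 0.22 0.02] Fboard [0.61 0.09]
```

View pics/s2.png

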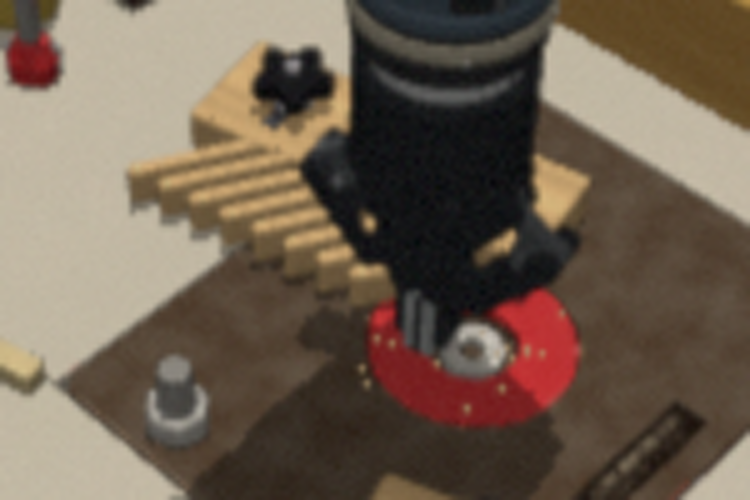

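Call:
play_rows:
  plan:
    - [0, 0.0018, 0, 0]
    - [0, 0.0036, 0, 0]
    - [0, 0.0054, 0, 0]
    - [0, 0.0072, 0, 0]
    - [0, 0.009, 0, 0]
    - [0, 0.0108, 0, 0]
    - [0, 0.0126, 0, 0]
    - [0, 0.0144, 0, 0]
    - [0, 0.0162, 0, 0]
    - [0, 0.018, 0, 0]
    - [0, 0.0198, 0, 0]
    - [0, 0.0216, 0, 0]
    - [0, 0.0234, 0, 0]
    - [0, 0.0252, 0, 0]
    - [0, 0.027, 0, 0]
    - [0, 0.0288, 0, 0]
    - [0, 0.0306, 0, 0]
    - [0, 0.0324, 0, 0]
    - [0, 0.0342, 0, 0]
    - [0, 0.036, 0, 0]

```text
t: 4.67
position: [0.5525, 0.0159, 0.0123]
orientation: [[-0.979, -0.205, -0.0], [-0.205, 0.979, -0.0], [0.0, -0.0, -1.0]]
wrist_force: [-0.2, 0.3, 0.2]
width: -0.005
```

```bash
python3 -c "
from st import *
show();pic('scene','s3',(260,150,410,250),5);show()
"
```

```text
t 4.6667 q [  1.6  25.6 -17.7  46.7  -0.  -10.2] pos [0.5525 0.0159 0.0123] board [-0.0059 -0.0775] w -0.005
[[-0.979 -0.205 -0.   ]
 [-0.205  0.979 -0.   ]
 [ 0.    -0.    -1.   ]]
F [-0.21  0.28  0.15] Fboard [-0.15  0.32]
t 4.7167 q [  1.7  25.6 -17.7  46.7  -0.  -10.2] pos [0.5524 0.016  0.0123] board [-0.006  -0.0773] w -0.003
[[-0.979 -0.205 -0.   ]
 [-0.205  0.979 -0.   ]
 [ 0.     0.    -1.   ]]
F [ 0.86  0.38 -0.4 ] Fboard [0.92 0.19]
```

View pics/s3.png

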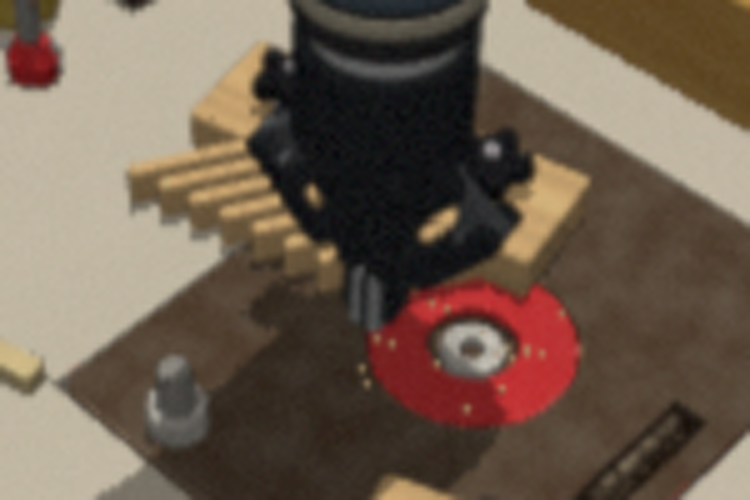

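Call:
play_rows:
  plan:
    - [0, 0.0018, 0, 0]
    - [0, 0.0036, 0, 0]
    - [0, 0.0054, 0, 0]
    - [0, 0.0072, 0, 0]
    - [0, 0.009, 0, 0]
    - [0, 0.0108, 0, 0]
    - [0, 0.0126, 0, 0]
    - [0, 0.0144, 0, 0]
    - [0, 0.0162, 0, 0]
    - [0, 0.018, 0, 0]

```text
t: 5.55
position: [0.5495, 0.029, 0.0123]
orientation: [[-0.979, -0.205, -0.0], [-0.205, 0.979, -0.0], [0.0, -0.0, -1.0]]
wrist_force: [-0.1, -1.1, 0.1]
width: -0.002
```

```bash
python3 -c "
from st import *
show();pic('scene','s4',(260,150,410,250),5);show();pic('top','t4',(240,130,340,210),6)
"
```

```text
t 5.55 q [  3.   25.4 -18.   46.6  -0.   -8.8] pos [0.5495 0.029  0.0123] board [-0.0061 -0.064 ] w -0.002
[[-0.979 -0.205 -0.   ]
 [-0.205  0.979 -0.   ]
 [ 0.    -0.    -1.   ]]
F [-0.12 -1.12  0.07] Fboard [-0.35 -1.08]
t 5.6 q [  3.   25.4 -18.   46.6  -0.   -8.8] pos [0.5494 0.0292 0.0122] board [-0.0061 -0.0638] w -0.0
[[-0.979 -0.205 -0.   ]
 [-0.205  0.979 -0.   ]
 [ 0.     0.    -1.   ]]
F [-1.5  -0.84 -0.04] Fboard [-1.64 -0.51]
```

View pics/s4.png

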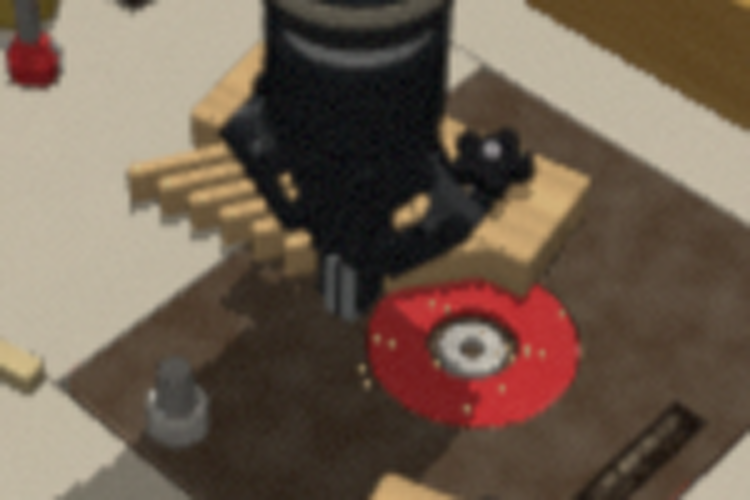

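View pics/t4.png

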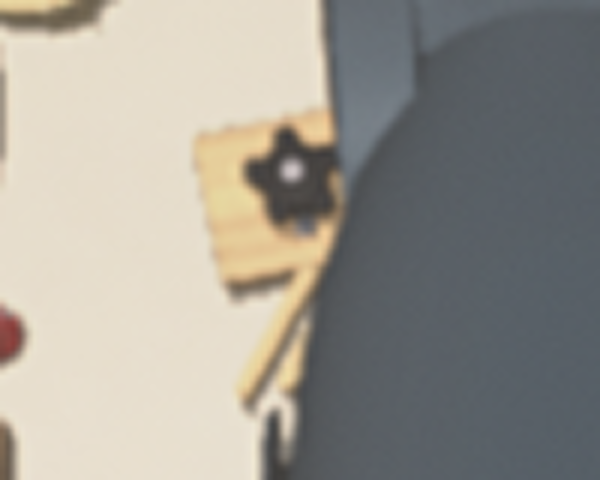

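Call:
play_rows:
  plan:
    - [0, 0.0018, 0, 0]
    - [0, 0.0036, 0, 0]
    - [0, 0.0054, 0, 0]
    - [0, 0.0072, 0, 0]
    - [0, 0.009, 0, 0]
    - [0, 0.0108, 0, 0]
    - [0, 0.0126, 0, 0]
    - [0, 0.0144, 0, 0]
    - [0, 0.0162, 0, 0]
    - [0, 0.018, 0, 0]

```text
t: 6.48
position: [0.547, 0.0422, 0.0123]
orientation: [[-0.979, -0.205, 0.0], [-0.205, 0.979, -0.0], [0.0, -0.0, -1.0]]
wrist_force: [-0.7, -2.7, 0.1]
width: -0.001
```

```bash
python3 -c "
from st import *
show();pic('scene','s5',(260,150,410,250),5);show()
"
```

```text
t 6.4833 q [  4.4  25.3 -18.3  46.4  -0.   -7.4] pos [0.547  0.0422 0.0123] board [-0.0059 -0.0506] w -0.001
[[-0.979 -0.205  0.   ]
 [-0.205  0.979 -0.   ]
 [ 0.    -0.    -1.   ]]
F [-0.74 -2.66  0.14] Fboard [-1.28 -2.45]
t 6.5333 q [  4.4  25.3 -18.3  46.4  -0.   -7.4] pos [0.5469 0.0423 0.0123] board [-0.006  -0.0504] w -0.001
[[-0.979 -0.205 -0.   ]
 [-0.205  0.979 -0.   ]
 [ 0.    -0.    -1.   ]]
F [-2.08 -1.96  0.64] Fboard [-2.44 -1.49]
```

View pics/s5.png

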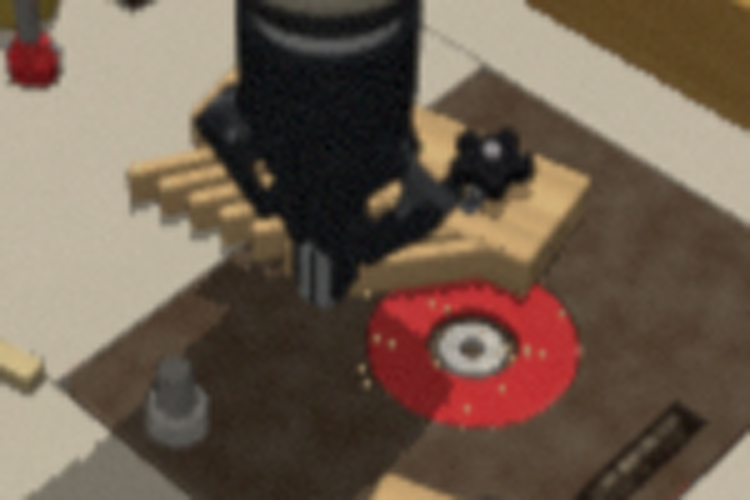

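Call:
play_rows:
  plan:
    - [0, 0.0018, 0, 0]
    - [0, 0.0036, 0, 0]
    - [0, 0.0054, 0, 0]
    - [0, 0.0072, 0, 0]
    - [0, 0.009, 0, 0]
    - [0, 0.0108, 0, 0]
    - [0, 0.0126, 0, 0]
    - [0, 0.0144, 0, 0]
    - [0, 0.0162, 0, 0]
    - [0, 0.018, 0, 0]

```text
t: 7.37
position: [0.5441, 0.0555, 0.0123]
orientation: [[-0.979, -0.205, -0.0], [-0.205, 0.979, -0.0], [0.0, -0.0, -1.0]]
wrist_force: [-0.8, -1.8, -0.6]
width: -0.001
```

```bash
python3 -c "
from st import *
show();pic('scene','s6',(260,150,410,250),5);show()
"
```

```text
t 7.3667 q [  5.8  25.1 -18.5  46.4  -0.   -6. ] pos [0.5441 0.0555 0.0123] board [-0.006 -0.037] w -0.001
[[-0.979 -0.205 -0.   ]
 [-0.205  0.979 -0.   ]
 [ 0.    -0.    -1.   ]]
F [-0.83 -1.82 -0.6 ] Fboard [-1.19 -1.61]
t 7.4167 q [  5.8  25.1 -18.5  46.4   0.   -6. ] pos [0.544  0.0557 0.0123] board [-0.006  -0.0368] w 0.003
[[-0.979 -0.205 -0.   ]
 [-0.205  0.979  0.   ]
 [ 0.     0.    -1.   ]]
F [-1.33 -0.49  0.38] Fboard [-1.4  -0.21]
```

View pics/s6.png

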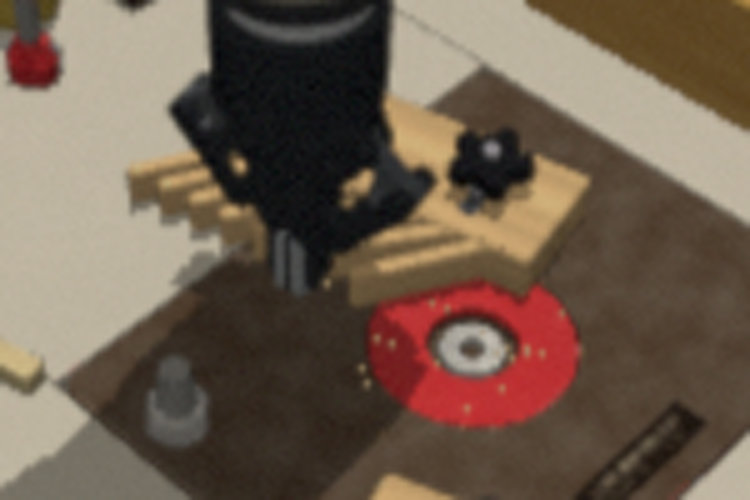

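```bash
python3 -c "
from st import *
ims=[pickle.load(open(n+'.pkl','rb'))['color'][185:215,305:375,::-1] for n in('s2','s5','s6')]
ims=[cv2.resize(i,None,fx=10,fy=6.5*10/6.5*.65,interpolation=cv2.INTER_CUBIC) for i in ims]
cv2.imwrite('pics/cmp.png',np.vstack(ims))"
```

```text
(no output)
```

View pics/cmp.png

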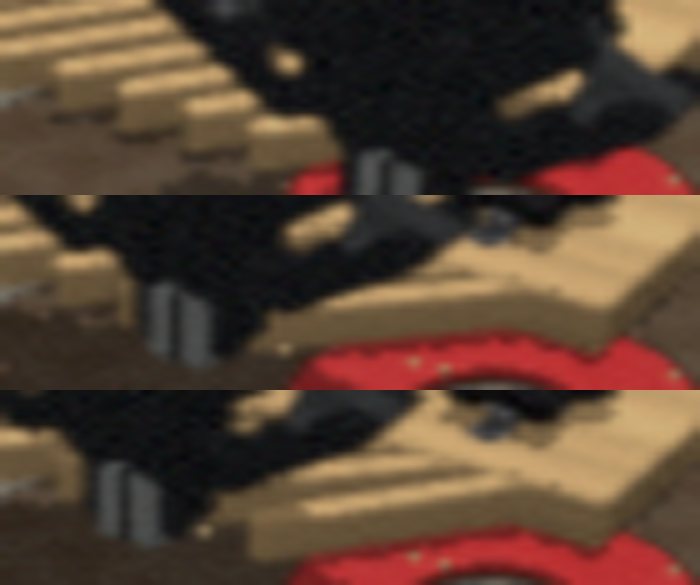

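Call:
play_rows:
  plan:
    - [0, 0.0018, 0, 0]
    - [0, 0.0036, 0, 0]
    - [0, 0.0054, 0, 0]
    - [0, 0.0072, 0, 0]
    - [0, 0.009, 0, 0]
    - [0, 0.0108, 0, 0]
    - [0, 0.0126, 0, 0]
    - [0, 0.0144, 0, 0]
    - [0, 0.0162, 0, 0]
    - [0, 0.018, 0, 0]
    - [0, 0.0198, 0, 0]
    - [0, 0.0216, 0, 0]
    - [0, 0.0234, 0, 0]
    - [0, 0.0252, 0, 0]
    - [0, 0.027, 0, 0]
    - [0, 0.0288, 0, 0]
    - [0, 0.0306, 0, 0]
    - [0, 0.0324, 0, 0]
    - [0, 0.0342, 0, 0]
    - [0, 0.036, 0, 0]

```text
t: 9.08
position: [0.5387, 0.082, 0.0123]
orientation: [[-0.979, -0.205, 0.0], [-0.205, 0.979, 0.0], [-0.0, 0.0, -1.0]]
wrist_force: [-1.0, -1.5, -0.5]
width: 0.001
```

```bash
python3 -c "
from st import *
show();pic('scene','s7',(260,150,410,250),5);show()
"
```

```text
t 9.0833 q [  8.7  25.  -18.8  46.2   0.   -3.2] pos [0.5387 0.082  0.0123] board [-0.0057 -0.0099] w 0.001
[[-0.979 -0.205  0.   ]
 [-0.205  0.979  0.   ]
 [-0.     0.    -1.   ]]
F [-0.99 -1.53 -0.51] Fboard [-1.28 -1.3 ]
t 9.1333 q [  8.7  25.  -18.8  46.2   0.   -3.2] pos [0.5386 0.0822 0.0123] board [-0.0058 -0.0097] w -0.005
[[-0.979 -0.205 -0.   ]
 [-0.205  0.979  0.   ]
 [ 0.     0.    -1.   ]]
F [-0.75 -0.79  0.58] Fboard [-0.9  -0.62]
```

View pics/s7.png

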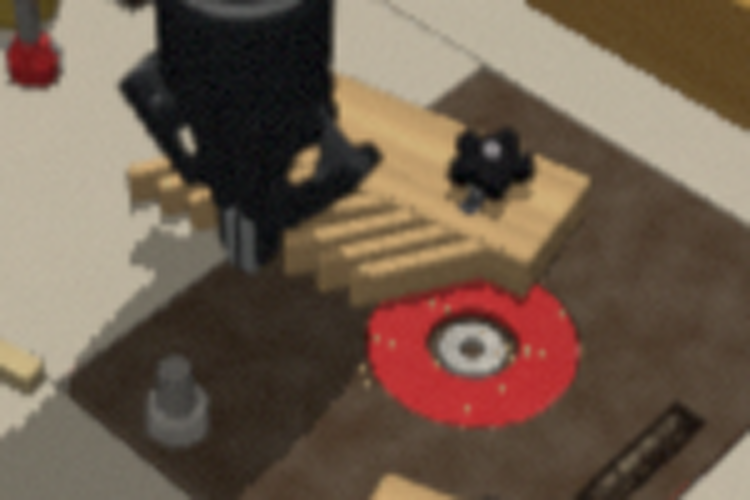

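Call:
play_rows:
  plan:
    - [0, 0.0018, 0, 0]
    - [0, 0.0036, 0, 0]
    - [0, 0.0054, 0, 0]
    - [0, 0.0072, 0, 0]
    - [0, 0.009, 0, 0]
    - [0, 0.0108, 0, 0]
    - [0, 0.0126, 0, 0]
    - [0, 0.0144, 0, 0]
    - [0, 0.0162, 0, 0]
    - [0, 0.018, 0, 0]
    - [0, 0.0198, 0, 0]
    - [0, 0.0216, 0, 0]
    - [0, 0.0234, 0, 0]
    - [0, 0.0252, 0, 0]
    - [0, 0.027, 0, 0]
    - [0, 0.0288, 0, 0]
    - [0, 0.0306, 0, 0]
    - [0, 0.0324, 0, 0]
    - [0, 0.0342, 0, 0]
    - [0, 0.036, 0, 0]

```text
t: 10.8
position: [0.533, 0.1083, 0.0123]
orientation: [[-0.979, -0.205, -0.0], [-0.205, 0.979, -0.0], [0.0, -0.0, -1.0]]
wrist_force: [-1.8, -1.5, -0.1]
width: 0.001
```

```bash
python3 -c "
from st import *
show();pic('scene','s8',(240,130,390,230),5);show()
"
```

```text
t 10.8 q [ 11.5  24.9 -19.   46.2  -0.   -0.3] pos [0.533  0.1083 0.0123] board [-0.0059  0.017 ] w 0.001
[[-0.979 -0.205 -0.   ]
 [-0.205  0.979 -0.   ]
 [ 0.    -0.    -1.   ]]
F [-1.85 -1.51 -0.13] Fboard [-2.12 -1.1 ]
t 10.85 q [ 11.5  24.9 -19.   46.2   0.   -0.3] pos [0.533  0.1086 0.0123] board [-0.0059  0.0172] w 0.004
[[-0.979 -0.205 -0.   ]
 [-0.205  0.979  0.   ]
 [ 0.     0.    -1.   ]]
F [-1.29 -0.4  -0.17] Fboard [-1.34 -0.13]
```

View pics/s8.png

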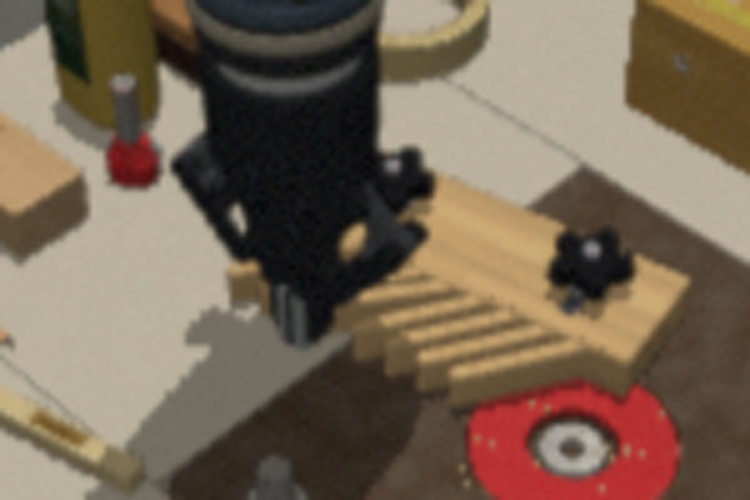

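Call:
play_rows:
  plan:
    - [0, 0.0018, 0, 0]
    - [0, 0.0036, 0, 0]
    - [0, 0.0054, 0, 0]
    - [0, 0.0072, 0, 0]
    - [0, 0.009, 0, 0]
    - [0, 0.0108, 0, 0]
    - [0, 0.0126, 0, 0]
    - [0, 0.0144, 0, 0]
    - [0, 0.0162, 0, 0]
    - [0, 0.018, 0, 0]
    - [0, 0.0198, 0, 0]
    - [0, 0.0216, 0, 0]
    - [0, 0.0234, 0, 0]
    - [0, 0.0252, 0, 0]
    - [0, 0.027, 0, 0]
    - [0, 0.0288, 0, 0]
    - [0, 0.0306, 0, 0]
    - [0, 0.0324, 0, 0]
    - [0, 0.0342, 0, 0]
    - [0, 0.036, 0, 0]

```text
t: 12.52
position: [0.5277, 0.1348, 0.0123]
orientation: [[-0.979, -0.205, 0.0], [-0.205, 0.979, 0.0], [-0.0, 0.0, -1.0]]
wrist_force: [-0.3, -0.9, -0.2]
width: -0.001
```

Call:
play_rows:
  plan:
    - [0, 0.0018, 0, 0]
    - [0, 0.0036, 0, 0]
    - [0, 0.0054, 0, 0]
    - [0, 0.0072, 0, 0]
    - [0, 0.009, 0, 0]
    - [0, 0.0108, 0, 0]
    - [0, 0.0126, 0, 0]
    - [0, 0.0144, 0, 0]
    - [0, 0.0162, 0, 0]
    - [0, 0.018, 0, 0]
    - [0, 0.0198, 0, 0]
    - [0, 0.0216, 0, 0]
    - [0, 0.0234, 0, 0]
    - [0, 0.0252, 0, 0]
    - [0, 0.027, 0, 0]
    - [0, 0.0288, 0, 0]
    - [0, 0.0306, 0, 0]
    - [0, 0.0324, 0, 0]
    - [0, 0.0342, 0, 0]
    - [0, 0.036, 0, 0]

```text
t: 14.18
position: [0.522, 0.1612, 0.0123]
orientation: [[-0.979, -0.205, -0.0], [-0.205, 0.979, -0.0], [0.0, -0.0, -1.0]]
wrist_force: [-0.3, -1.4, -0.1]
width: 0.002
```

```bash
python3 -c "
from st import *
show();pic('scene','s9',(220,120,370,220),5);show()
"
```

```text
t 14.1833 q [ 17.2  25.1 -18.6  46.3  -0.    5.3] pos [0.522  0.1612 0.0123] board [-0.0058  0.0711] w 0.002
[[-0.979 -0.205 -0.   ]
 [-0.205  0.979 -0.   ]
 [ 0.    -0.    -1.   ]]
F [-0.26 -1.36 -0.11] Fboard [-0.53 -1.28]
t 14.2333 q [ 17.2  25.1 -18.6  46.3   0.    5.3] pos [0.522  0.1614 0.0123] board [-0.0058  0.0712] w 0.0
[[-0.979 -0.205 -0.   ]
 [-0.205  0.979  0.   ]
 [ 0.     0.    -1.   ]]
F [-0.2   0.29  0.59] Fboard [-0.13  0.32]
```

View pics/s9.png

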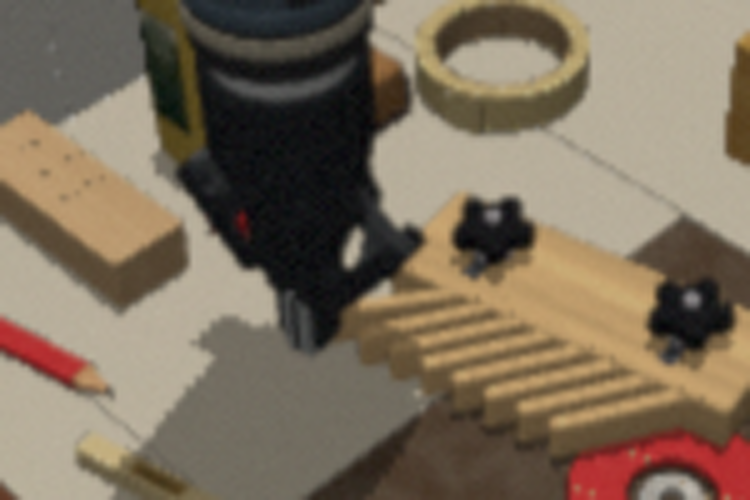

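Call:
play_rows:
  plan:
    - [0, 0.0018, 0, 0]
    - [0, 0.0036, 0, 0]
    - [0, 0.0054, 0, 0]
    - [0, 0.0072, 0, 0]
    - [0, 0.009, 0, 0]
    - [0, 0.0108, 0, 0]
    - [0, 0.0126, 0, 0]
    - [0, 0.0144, 0, 0]
    - [0, 0.0162, 0, 0]
    - [0, 0.018, 0, 0]
    - [0, 0.0198, 0, 0]
    - [0, 0.0216, 0, 0]
    - [0, 0.0234, 0, 0]
    - [0, 0.0252, 0, 0]
    - [0, 0.027, 0, 0]
    - [0, 0.0288, 0, 0]
    - [0, 0.0306, 0, 0]
    - [0, 0.032, 0, 0]
    - [0, 0.032, 0, 0]

```text
t: 15.82
position: [0.5171, 0.1848, 0.0123]
orientation: [[-0.979, -0.205, -0.0], [-0.205, 0.979, -0.0], [0.0, -0.0, -1.0]]
wrist_force: [0.3, 0.4, 0.6]
width: -0.004
```

```bash
python3 -c "
from st import *
show();pic('scene','s10',(220,120,370,220),5);show()
"
```

```text
t 15.8167 q [ 19.7  25.3 -18.2  46.5  -0.    7.8] pos [0.5171 0.1848 0.0123] board [-0.0057  0.0951] w -0.004
[[-0.979 -0.205 -0.   ]
 [-0.205  0.979 -0.   ]
 [ 0.    -0.    -1.   ]]
F [0.27 0.43 0.62] Fboard [0.35 0.37]
t 15.8667 q [ 19.7  25.3 -18.2  46.5  -0.    7.8] pos [0.5171 0.1847 0.0123] board [-0.0058  0.095 ] w 0.002
[[-0.979 -0.205 -0.   ]
 [-0.205  0.979 -0.   ]
 [ 0.    -0.    -1.   ]]
F [-0.29  0.95  0.58] Fboard [-0.09  0.99]
```

View pics/s10.png

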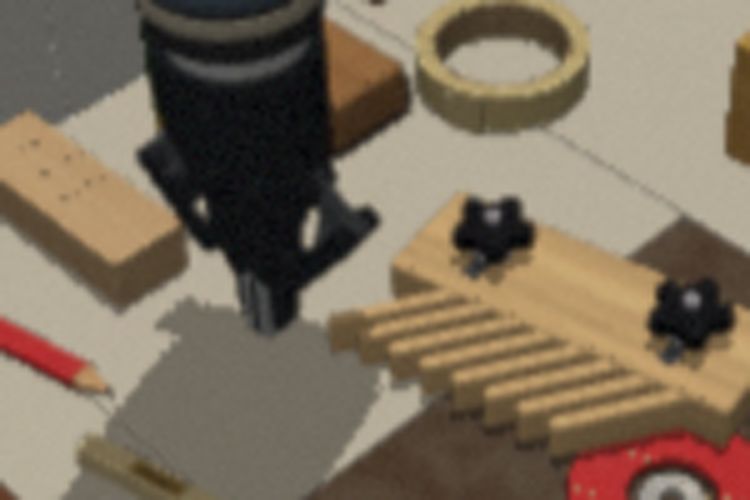

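Call:
play_rows:
  plan:
    - [0.005, 0, -0.005, 0]
    - [0.01, 0, -0.015, 0]
    - [0.015, 0, -0.03, 0]
    - [0.02, 0, -0.05, 0]
    - [0.025, 0, -0.07, 0]
    - [0.03, 0, -0.09, 0]
    - [0.03, 0, -0.11, 0]
    - [0.03, 0, -0.135, 0]
    - [0.03, 0, -0.16, 0]
    - [0.03, 0, -0.18, 0]
    - [0.03, 0, -0.195, 0]
    - [0.03, 0, -0.2, 0]
    - [0.03, 0, -0.2, 0]
    - [0.03, 0, -0.2, 0]
    - [0.03, 0, -0.2, 0]

```text
t: 17.12
position: [0.4946, 0.1797, 0.1617]
orientation: [[-0.979, -0.205, -0.001], [-0.205, 0.979, -0.0], [0.001, -0.0, -1.0]]
wrist_force: [0.2, 0.3, -0.2]
width: -0.002
```

```bash
python3 -c "
from st import *
show();pic('scene','s11',(200,80,400,230),4);show()
"
```

```text
t 17.1167 q [20.  15.7 -8.4 66.  -0.   8.1] pos [0.4946 0.1797 0.1617] board [-0.0288  0.0948] w -0.002
[[-0.979 -0.205 -0.001]
 [-0.205  0.979 -0.   ]
 [ 0.001 -0.    -1.   ]]
F [ 0.21  0.34 -0.21] Fboard [0.27 0.29]
t 17.1667 q [20.  15.7 -8.4 66.  -0.   8.1] pos [0.4945 0.1798 0.1616] board [-0.0288  0.0948] w 0.003
[[-0.979 -0.205 -0.001]
 [-0.205  0.979 -0.001]
 [ 0.001 -0.    -1.   ]]
F [-0.97  0.57 -0.04] Fboard [-0.84  0.75]
```

View pics/s11.png

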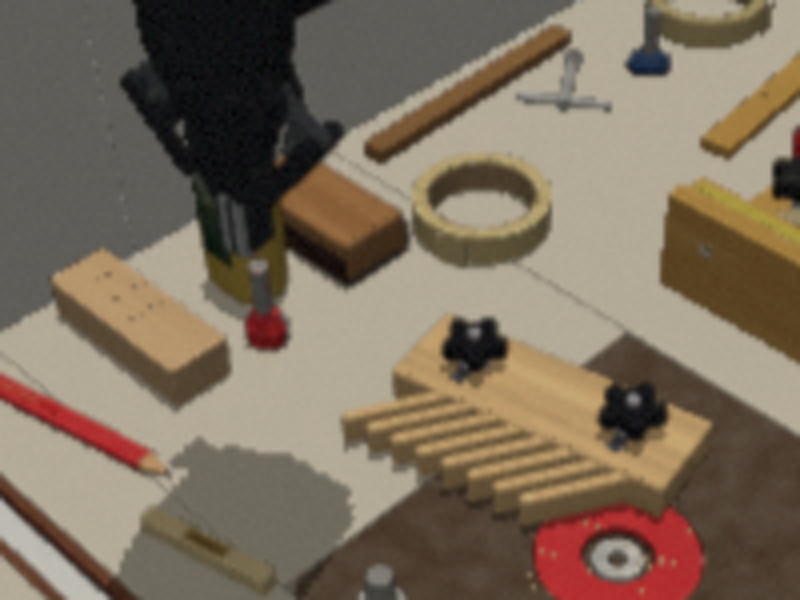

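The router bit, setup bar and collet nut stand where they did, and all eight fingers are back at rest. The arm is clear of everything.

```bash
python3 -c "
from cell import ticket
print(ticket.hand_in())"
```

```text
the job is handed in; nothing more can be done
None
```

I ran the shut fingertips along the smaller featherboard in one direction, from clear of finger 1 to past finger 8, and handed the job in. The stroke went at about 16 mm/s, roughly 5 mm deep into the tips. I then lifted clear to 16 cm above the worktop. The whole job took about 17 s of the 43 s allowed.

- **Bend and spring-back:** I measured the bend only on finger 1, in a camera picture. Its tip had moved roughly 7–9 mm, or about 0.12 rad (7°), well under 20°. The other fingers' bends were mostly hidden by the gripper. I infer them from the depth staying constant and from light contact forces at each check along the row. In the last pictures all eight fingers were back at rest.
- **Force:** The wrist force readings never exceeded about 3 N. Noise in these readings was around 0.5–1 N.
- **Bystanders:** In the last picture the router bit and setup bar looked unmoved. The collet nut was only partly in that picture, and the part I could see looked in place. I compared these by eye and did not re-measure their positions.

None of my checks failed. The two camera views disagreed slightly on the featherboard, by 1–2 mm and 0.4°, so I used their average.

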